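# Soap the bowl and bring the dish brush out of its stand to the scrubbing position

## Robot

A 6-joint arm with a two-finger parallel gripper is mounted at the origin on a cart in front of the work surface, level with it; the furniture and walls round the work are solid. World frame = base frame: x ahead of the robot, y to its left, z up, the work surface at z = 0. Lengths are in m, angles in rad, forces in N, time in s.
With the tool pointing down it reaches from about 0.25 to 0.775 m from the base axis. Payload 4 kg.
Tool frame: the origin (TCP) lies midway between the tips of the shut fingers; the grasp point (between the pads) lies 19 mm behind it (robot.tcp_to_grasp is the z of the grasp point in the tool frame, in m); z points along the fingers, y is the line along which they close (so a half turn about z gives the same grasp; the last joint's range is limited). The gripper opens to 94 mm and grips with 3 to 60 N. Pads are 16 mm wide; open, the fingers measure 119 mm over their backs; the gripper's body (75 mm by 177 mm) begins 78 mm behind the grasp point.
Start: joints at [-1.445, 0.087, 1.371, -0, 1.684, -0.103], TCP at [0.125, -0.536, 0.206] pointing down, gripper open.
Joint ranges: [-3.1, 3.1], [-0.76, 2.03], [0.27, 2.55], [-1.08, 4.22], [0.17, 2.65], [-2.57, 2.57]. Speed limits (rad/s): [2.79, 2.79, 3.14, 3.14, 3.14, 3.14].

## Interface

Orientations are given as [roll, pitch, yaw] about the fixed x, y, z axes, in that order (R = Rz(yaw) Ry(pitch) Rx(roll)).
In Python, from bench import robot gives the robot as it stands. The module is installed in compiled form; this text tells all that it offers.
- The arm moves only by the tool move_arm, never from a script. Its argument "motion" is one flat list of numbers, 7 for each row, row after row: the turn, a rotation vector about the tool's x, y, z in units of 45 degrees (1.0 is 45 degrees), then the shift along the tool's x, y, z in units of 100 mm (1.0 is 100 mm), then the opening, from 0 (shut) to 1 (fully open). A call has 1 to 12 rows; each row shifts and turns the commanded pose from where the row before left it, along the tool's axes as they then stand; what a row does not reach is not made up. A row lasts 1/12 s, in which the tool goes at most 41.7 mm and 7.16 degrees, less where a joint would pass 70% of its speed; a pose out of reach is approached as far as the arm can. A call with a number of a shift or a turn outside -1 to 1 is refused whole. A call with a gripper value outside its range is refused whole. The fingers move at their own pace and stop on an object; the grip force is fixed at half the most. Time passes only in rows, so rows that do not move let the fingers close. It gives the time, the measured TCP pose, the force, the opening and the grip force at its end, in the units of the state.
- robot.get_obs(): the state, without advancing time (a new reading comes with each control period).
- robot.snapshot(name): name is "side" or "top"; returns the picture (420x560x3 uint8, red, green, blue); there is no depth.
- robot.get_calibration(name): a dict with "fx", "fy", "cx", "cy" (pixels), "k1" (the pictures are not rectified: a ray, as slopes to the right and down, at radius r is drawn at 1 + k1 r^2 times it, then the intrinsics apply), "R" (3x3) and "t" (3): a world point X has camera coordinates R X + t. Camera axes: x right, y down, z forward; pixel columns grow to the right and rows downward; lengths in m; the calibration is good to about 2 mm. A picture is of the moment at which its call begins. get_calibration takes no time and is no camera call.
- robot.close_job(): hands the job in; it is judged then, once.
The state is a dict: "time": time; "joint_positions": joint angles; "qvel": joint speeds; "joint_torque": joint torques, N m; "tool_pos": TCP position; "ee_rot": TCP orientation; "wrist_force": force on the tool from outside, world axes, zero at the start; "wrist_torque": the same for the moment, N m; "width": finger opening in m; "finger_force": force on a finger pad.
Only numpy, scipy, OpenCV 4.12 (cv2) and the standard library are available. Lean on these libraries where they do the work, as an engineer would, in place of code of your own. Each camera call takes 0.05 s, during which the arm holds its last target. There are 200 camera calls.

## Task

Get ready to scrub the mixing bowl: press the pump of the foam soap bottle beside it all the way down so that the soap goes into the bowl, leaving bottle and bowl standing as they are. Then draw the dish brush out of the sleeve of its drip stand, turn it level with the bristles facing straight down, and hold it still with its bristles over the middle of the bowl, well clear above the rim. Finish while still holding the brush there in the gripper, and leave everything else as it stands.

Things in the scene. Friction and masses are not known exactly. Their poses are not given: they have to be found in the camera images.
- bowl: Frosted clear mixing bowl, 220 mm across the rim, 95 mm high, 0.7 kg, standing loose on the worktop, open side up. Origin: centre of its underside.
- soap: Foam soap bottle with a turquoise filling and a white pump head, 0.28 kg, 175 mm high, standing loose close beside the bowl, a few mm from the rim. It is 65 mm wide up to 65 mm height, 46 mm wide up to 105 mm, 38 mm wide up to 139 mm. Origin: centre of its underside; z up; its x axis points away from the spout, so -x points to the bowl.
- pump_top (a point): Middle of the flat top of the soap's pump head, 175 mm above the worktop when up; the part to press is 24 mm across. It goes straight down 12 mm against a spring (8 N at the stop) and springs back up when let go.
- spout (a point): Tip of the soap's spout, 32 mm from the bottle's axis and about 165 mm above the worktop; it hangs just inside the bowl's rim.
- soap_pump (a joint): How far the pump head is pressed, in m: 0 up, 0.012 at its stop.
- stand: Drip stand of the dish brush, fixed to the worktop: white ceramic tray 220 mm (x) by 92 mm (y), 14 mm high, with a steel sleeve that slopes up at 45 degrees towards the stand's +x axis. Origin: centre of the underside of the tray; z up.
- sleeve_mouth (a point): Centre of the open upper end of the sleeve, 79 mm above the worktop. The bore is 23 mm across by 19 mm and 75 mm deep along the slope; the sleeve is 28 mm by 24 mm outside.
- brush: Dish brush, 267 mm long, 85 g, light wood, white bristles; its handle's end stands loose in the sleeve, head up. Origin: mid handle, 140 mm from that end, the place to grip. x: along the handle to the head (in the stand 45 deg up); y: across; bristles point to -z (in the stand down and away from the sleeve). Handle 18 mm (y) by 14 mm (z), x = -140 to 60 mm; head 44 mm wide, x = 60 to 127 mm.
- bristles (a point): Middle of the bristle ends: in the brush's frame at x = +88 mm, z = -40 mm. With the brush level and bristles down, the brush's z points straight up.
- handle_end (a point): The free end of the handle, in the brush's frame at x = -140 mm; it rests on the floor of the sleeve, 75 mm inside the mouth.
- tumbler_0: Upturned drinking glass, 73 mm across, 94 mm high, a bystander. Origin: centre of its underside.
- tumbler_1: Upturned drinking glass, 79 mm across, 90 mm high, a bystander. Origin: centre of its underside.
- jar_a: Spice jar, 46 mm across, 106 mm high, a bystander. Origin: centre of its underside.
- jar_b: Spice jar, 44 mm across, 105 mm high, a bystander. Origin: centre of its underside.
Not all that is in view belongs to the job. Leave any black or orange look-alike of the soap alone.

How it is judged:
By the outcome, as a careful person would: the job done as asked, in the order asked, and still so for the second after the job is handed in, while the arm keeps its last pose, push and grip.
It also fails if it takes over 54 s, if anything falls off the work surface, if the arm or the gripper's body presses on something with over 40 N, if the wrist force passes 120 N, or if a joint passes its speed limit or range.

## Working session

There is one attempt and no reset: what is moved stays moved. The work goes in short steps, Python scripts to look and compute and a tool call to move; the robot and the scene stay as the last step left them, time stands still between calls to the robot, and variables do not carry over. Pictures are saved under pics/ and viewed, at most 10 in all, crops included, and the job is handed in when it is done.

Besides the shell and the picture viewer there is one more tool, called after "Request:" as a command line: name --argument value ..., lists and objects as JSON in quotes. move_arm: Moves the arm, as the interface text tells. Shifts and turns lie within -1 to 1; 1 stands for 100 mm of shift or 45 degrees of turn. Its arguments: {"type":"object","properties":{"motion":{"type":"array","items":{"type":"number"}}},"required":["motion"]}

```bash
mkdir -p pics; python3 - <<'E'
from bench import robot
import cv2
for n in("side","top"):
    cv2.imwrite(f"pics/{n}0.png",robot.snapshot(n)[:,:,::-1]); print(n,robot.get_calibration(n))
print(robot.get_obs(),robot.tcp_to_grasp)
E
```

```text
side {'fx': 537.9980970868786, 'fy': 537.9980970868786, 'cx': 276.94933300569994, 'cy': 212.87038338784433, 'k1': 0.0461514318579318, 'R': array([[-0.98031015, -0.19743925, -0.0031239 ],
       [-0.12899986,  0.6523175 , -0.74688749],
       [ 0.14950268, -0.7317784 , -0.6649431 ]]), 't': array([0.55292487, 0.2313158 , 1.48852314])}
top {'fx': 444.8901720514658, 'fy': 444.8901720514658, 'cx': 280.9787447264378, 'cy': 211.50312843657824, 'k1': -0.14786346332818798, 'R': array([[-0.02179809, -0.99974696,  0.00555451],
       [-0.99580966,  0.02121802, -0.08895455],
       [ 0.08881418, -0.00747028, -0.9960202 ]]), 't': array([-0.0539137 ,  0.57140192,  1.40856086])}
{'time': 0.1, 'joint_positions': array([-1.44512234e+00,  8.79081869e-02,  1.37204716e+00, -1.50378105e-06,
        1.68359490e+00, -1.03110415e-01]), 'qvel': array([ 0.00147675, -0.00125956, -0.00334528, -0.00053985,  0.00143213,
       -0.00111476]), 'joint_torque': array([ 2.06506389e-03, -3.41252697e+01, -3.03302121e+01,  7.18994765e-02,
        3.03970731e-02, -1.05870599e-04]), 'tool_pos': array([ 0.12466649, -0.53520012,  0.2044348 ]), 'ee_rot': array([-3.13964530e+00, -2.00004753e-04,  2.28784037e-01]), 'wrist_force': array([-0.49923832,  0.29128014,  0.03676414]), 'wrist_torque': array([ 0.04659824, -0.03314315,  0.03546806]), 'finger_force': 0.0, 'width': 0.0942205026870413} -0.0188
```

View pics/side0.png

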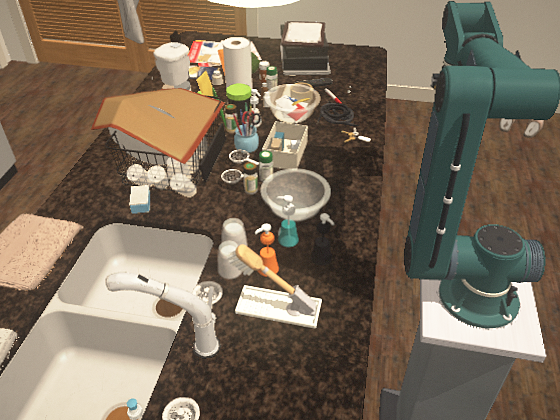

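View pics/top0.png

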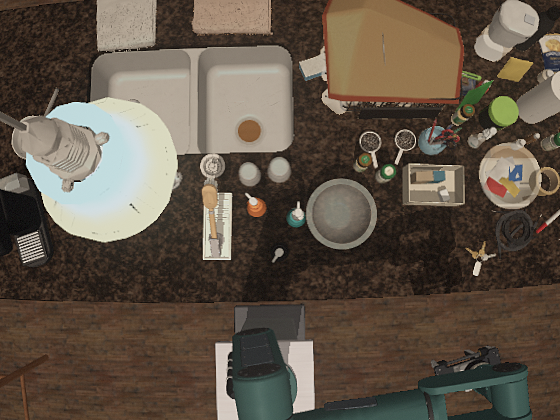

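Both views show the bowl at side (296,193) and top (341,213). There are three soap look-alikes:
- turquoise: side (289,230), top (296,215)
- orange: side (268,250), top (255,205)
- black: side (326,235), top (278,255)

The turquoise one stands beside the bowl and matches the description. The brush stand is at side (279,306) and top (217,227). I'll confirm this in enlarged crops.

```bash
python3 - <<'E'
import cv2
s=cv2.imread("pics/side0.png")[150:340,210:350];t=cv2.imread("pics/top0.png")[145:275,190:390]
def g(im,k,x0,y0,f):
    im=cv2.resize(im,None,fx=k,fy=k,interpolation=cv2.INTER_CUBIC)
    for i in range(0,im.shape[1],int(10*k)):cv2.line(im,(i,0),(i,4 if (i/k+x0)%50 else 14),(0,255,255),1)
    for i in range(0,im.shape[0],int(10*k)):cv2.line(im,(0,i),(4 if (i/k+y0)%50 else 14,i),(0,255,255),1)
    cv2.imwrite(f,im)
g(s,3,210,150,"pics/side0c.png");g(t,4,190,145,"pics/top0c.png")
E
```

```text
(no output)
```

View pics/side0c.png

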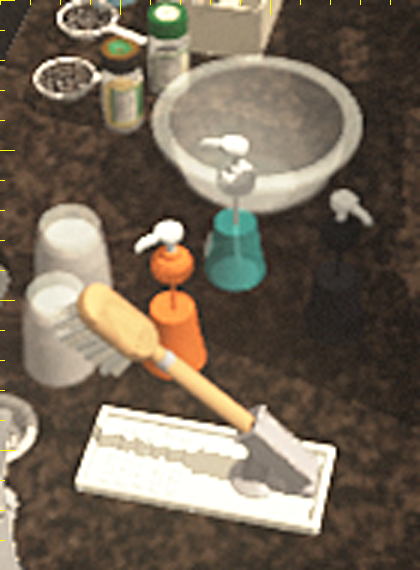

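View pics/top0c.png

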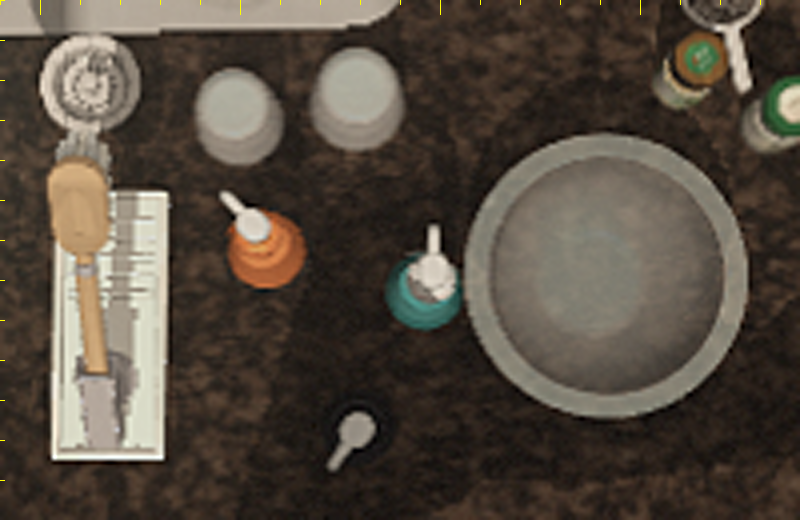

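```bash
cat > h.py <<'E'
from bench import robot
import numpy as np
C={n:robot.get_calibration(n) for n in("side","top")}
def ray(n,u,v):
    c=C[n];d=np.array([(u-c["cx"])/c["fx"],(v-c["cy"])/c["fy"]]);s=d.copy()
    for _ in range(20): s=d/(1+c["k1"]*(s@s))
    R=np.array(c["R"]);o=-R.T@c["t"];r=R.T@np.r_[s,1];return o,r/np.linalg.norm(r)
def tri(ps,pt):
    A=np.zeros((3,3));b=np.zeros(3);L=[ray("side",*ps),ray("top",*pt)]
    for o,r in L: P=np.eye(3)-np.outer(r,r);A+=P;b+=P@o
    X=np.linalg.solve(A,b);return X.round(4),[round(1000*np.linalg.norm((np.eye(3)-np.outer(r,r))@(X-o)),1) for o,r in L]
def onz(n,p,z):
    o,r=ray(n,*p);return (o+r*(z-o[2])/r[2]).round(4)
def px(n,X):
    c=C[n];q=c["R"]@np.array(X)+c["t"];s=q[:2]/q[2];s=s*(1+c["k1"]*(s@s));return (s*c["fx"]+[c["cx"],c["cy"]]).round(1)
s=lambda a,b:(210+a/3,150+b/3)
t=lambda a,b:(190+a/4,145+b/4)
E
python3 - <<'E'
from h import *
print("pump",tri(s(236,143),t(437,272)))
print("spout",tri(s(203,143),t(432,228)))
print("soap base top",onz("top",t(425,290),.03), "side",onz("side",s(236,265),.02))
print("bowl rim",[onz("top",t(*p),.095) for p in((465,272),(748,272),(607,133),(607,418))],[onz("side",s(*p),.095) for p in((152,120),(362,120),(257,57),(257,186))])
for nm,a,b in(("mouth",(255,420),(95,372)),("collar",(163,357),(86,268)),("headtip",(85,290),(80,158)),("head/neck",(160,350),(85,255))):print(nm,tri(s(*a),t(*b)))
print("tray top corners",[onz("top",t(*p),.014) for p in((57,192),(168,192),(164,460),(52,460))],[onz("side",s(*p),.014) for p in((103,407),(335,448),(318,525),(78,488))])
print("orange",onz("top",t(265,250),.03),"black",tri(s(345,197),t(360,425)),"tumb",[onz("top",t(*p),.092) for p in((238,103),(355,85))])
E
```

```text
pump (array([ 0.5524, -0.1179,  0.1696]), [np.float64(0.6), np.float64(0.6)])
spout (array([ 0.5844, -0.1153,  0.1667]), [np.float64(0.2), np.float64(0.2)])
soap base top [ 0.5493 -0.1148  0.03  ] side [ 0.5488 -0.1047  0.02  ]
bowl rim [array([ 0.5577, -0.1431,  0.095 ]), array([ 0.553 , -0.3624,  0.095 ]), array([ 0.6634, -0.2564,  0.095 ]), array([ 0.4433, -0.2489,  0.095 ])] [array([ 0.6612, -0.2251,  0.095 ]), array([ 0.4458, -0.2676,  0.095 ]), array([ 0.5722, -0.3538,  0.095 ]), array([ 0.5356, -0.1439,  0.095 ])]
mouth (array([0.4871, 0.1436, 0.0823]), [np.float64(0.2), np.float64(0.2)])
collar (array([0.5653, 0.1411, 0.1429]), [np.float64(2.7), np.float64(2.7)])
headtip (array([0.6352, 0.1352, 0.2048]), [np.float64(0.4), np.float64(0.4)])
head/neck (array([0.5711, 0.1403, 0.1502]), [np.float64(0.4), np.float64(0.4)])
tray top corners [array([0.6373, 0.1835, 0.014 ]), array([0.6352, 0.0923, 0.014 ]), array([0.4174, 0.0984, 0.014 ]), array([0.419 , 0.1894, 0.014 ])] [array([0.6369, 0.0987, 0.014 ]), array([0.4189, 0.1047, 0.014 ]), array([0.4218, 0.1918, 0.014 ]), array([0.636 , 0.1938, 0.014 ])]
orange [0.5843 0.0131 0.03  ] black (array([ 0.4414, -0.0599,  0.1709]), [np.float64(1.1), np.float64(1.1)]) tumb [array([0.6932, 0.0292, 0.092 ]), array([ 0.7055, -0.0619,  0.092 ])]
```

```bash
python3 - <<'E'
from h import *
import cv2
a=cv2.imread("pics/side0.png")[185:255,258:308];b=cv2.imread("pics/top0.png")[190:230,280:322]
a=cv2.resize(a,(400,560),interpolation=cv2.INTER_CUBIC);b=cv2.resize(b,(400,381),interpolation=cv2.INTER_CUBIC)
b=np.vstack([b,np.zeros((179,400,3),np.uint8)])
cv2.imwrite("pics/soapzoom.png",np.hstack([a,b]))
print(px("side",(.553,-.147,.165)),px("top",(.553,-.147,.165)))
E
```

```text
[290.4 192.6] [309.1 212.5]
```

View pics/soapzoom.png

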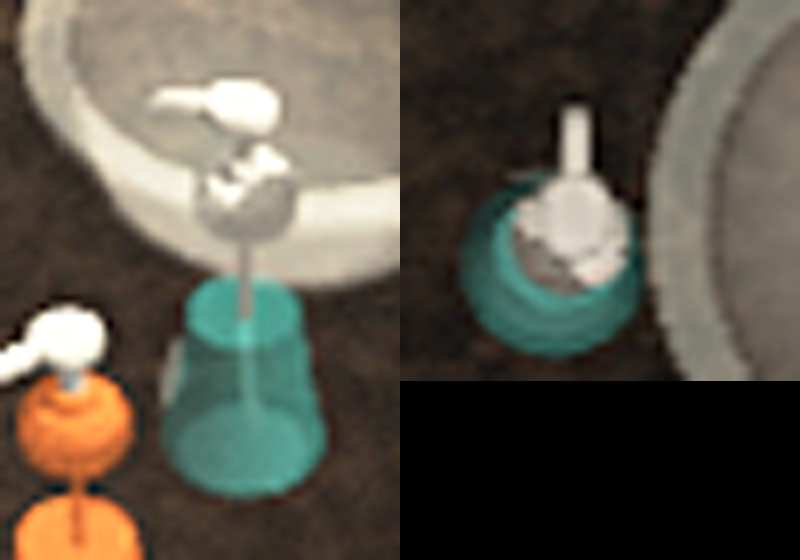

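The bowl, stand and pump heights agree with the text. In both views, though, the spout runs along world +x beside the rim, not over the bowl as the text says. I'll move over there with shut fingers and gently probe where the spout physically is.

Request:
move_arm --motion '[0,0,0.145,0,0,-0.2,0,0,0,0.145,0,0,-0.2,0,0,0,0,0.3,-0.27,0,0,0,0,0,0.3,-0.27,0,0,0,0,0,0.3,-0.27,0,0,0,0,0,0.3,-0.27,0,0,0,0,0,0.3,-0.27,0,0,0,0,0,0.3,-0.27,0,0,0,0,0,0.3,-0.27,0,0,0,0,0,0.3,-0.27,0,0,0,0,0,0.3,-0.27,0,0,0,0,0,0.3,-0.27,0,0]'

```text
time: 1.1
tool_pos: [0.4254, -0.2636, 0.2451]
ee_rot: [-3.141, 0.0, 0.001]
wrist_force: [0.3, -0.4, 0.4]
width: 0.0173
finger_force: 0.0
```

Request:
move_arm --motion '[0,0,0,0.256,-0.223,0,0,0,0,0,0.256,-0.223,0,0,0,0,0,0.256,-0.223,0,0,0,0,0,0.256,-0.223,0,0,0,0,0,0.256,-0.223,0,0,0,0,0,0,0,0.25,0,0,0,0,0,0,0.25,0,0,0,0,0,0,0.15,0,0,0,0,0,0,0,0,0,0,0,0,0,0,0]'

```text
time: 1.93
tool_pos: [0.5516, -0.1534, 0.179]
ee_rot: [-3.14, 0.003, 0.001]
wrist_force: [-0.3, 0.6, 0.6]
width: 0.0005
finger_force: 0.0
```

Request:
move_arm --motion '[0,0,0,0,0,0.04,0,0,0,0,0,0,0.04,0,0,0,0,0,0,0.04,0,0,0,0,0,0,0.04,0,0,0,0,0,0,0,0,0,0,0,0,0,0,0]'

```text
time: 2.43
tool_pos: [0.5522, -0.1538, 0.1643]
ee_rot: [-3.142, 0.0, 0.001]
wrist_force: [0.2, -0.1, 0.6]
width: 0.0002
finger_force: 0.0
```

Request:
move_arm --motion '[0,0,0,0,0,0.04,0,0,0,0,0,0,0.03,0,0,0,0,0,0,0,0,0,0,0,0,0,0,0]'

```text
time: 2.77
tool_pos: [0.5522, -0.1537, 0.1571]
ee_rot: [-3.141, 0.001, 0.001]
wrist_force: [0.2, -0.7, 0.3]
width: 0.001
finger_force: 0.0
```

```bash
python3 - <<'E'
from h import *
import cv2
print(robot.get_obs()["wrist_force"])
cv2.imwrite("pics/pr1s.png",robot.snapshot("side")[:,:,::-1])
E
```

```text
[ 0.24395086 -0.73948314  0.2678058 ]
```

No contact on the bowl side. I'll probe the visible spout position next.

Request:
move_arm --motion '[0,0,0,0,0,-0.35,0,0,0,0,0.29,0,0,0,0,0,0,0,-0.38,0,0,0,0,0,0,0,0,0,0,0,0,0,0,0.15,0,0,0,0,0,0,0,0,0,0,0,0,0,0,0]'

```text
time: 3.4
tool_pos: [0.5806, -0.1155, 0.1766]
ee_rot: [-3.141, 0.002, 0.001]
wrist_force: [0.2, -0.1, 0.2]
width: 0.0009
finger_force: 0.0
```

Request:
move_arm --motion '[0,0,0,0,0,0.04,0,0,0,0,0,0,0.04,0,0,0,0,0,0,0.04,0,0,0,0,0,0,0,0,0,0,0,0,0,0,0]'

```text
time: 3.82
tool_pos: [0.581, -0.1159, 0.1651]
ee_rot: [-3.141, 0.001, 0.001]
wrist_force: [-0.6, -0.4, -0.3]
width: 0.0005
finger_force: 0.0
```

Request:
move_arm --motion '[0,0,0,0,0,0.04,0,0,0,0,0,0,0.03,0,0,0,0,0,0,0,0,0,0,0,0,0,0,0]'

```text
time: 4.15
tool_pos: [0.5811, -0.1157, 0.1581]
ee_rot: [-3.141, 0.001, 0.001]
wrist_force: [0.5, -0.6, 0.4]
width: 0.0004
finger_force: 0.0
```

```bash
python3 - <<'E'
from h import *
import cv2
print(robot.get_obs()["wrist_force"])
a=robot.snapshot("side")[:,:,::-1];cv2.imwrite("pics/pr2s.png",a)
b=cv2.imread("pics/side0.png")
f=lambda i:cv2.resize(np.ascontiguousarray(i[165:255,258:318]),(390,585),interpolation=cv2.INTER_CUBIC)
cv2.imwrite("pics/cmp.png",np.hstack([f(b),f(a)]))
E
```

```text
[ 0.50479639 -0.58957572  0.38235974]
```

View pics/cmp.png

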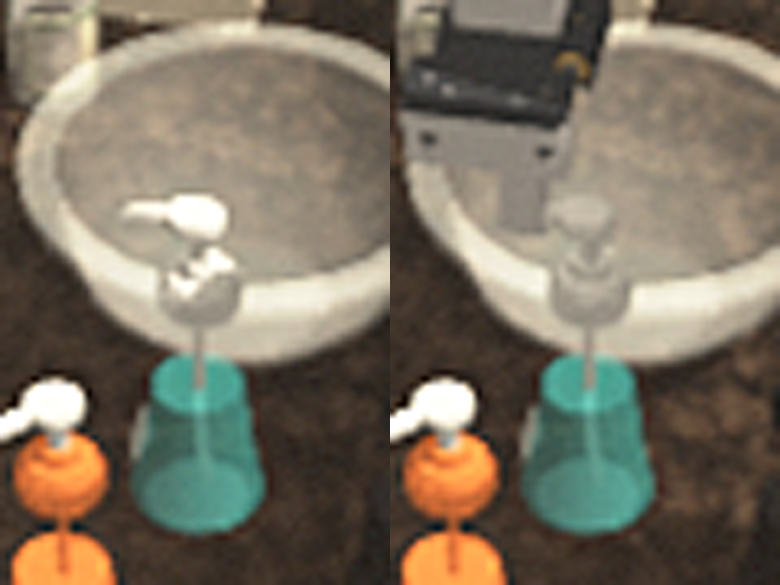

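The fingers pass through the drawn spout at about (520,215) in the right half. The bottle and pump have not moved and there was no force, so the spout isn't solid and touch can't settle it. The task says the bottle must stay as it stands with its spout at the bowl, so I'll press it in place.

```bash
python3 - <<'E'
from h import *
print(onz("top",(298.6,211.8),.175),onz("side",(288.6,198.1),.170),tri((288.6,198.1),(298.6,211.8)))
# bottle base outline from zoom
print("body top@.065 ",onz("side",(258+247/8,185+315/8),.105), "base",onz("side",(258+245/8,185+450/8),0.0))
E
```

```text
[ 0.5548 -0.116   0.175 ] [ 0.5527 -0.1156  0.17  ] (array([ 0.5541, -0.1163,  0.1693]), [np.float64(1.3), np.float64(1.3)])
body top@.065  [ 0.5438 -0.0759  0.105 ] base [ 0.55   -0.1122  0.    ]
```

Request:
move_arm --motion '[0,0,0,0,0,-0.35,0,0,0,0,0,0,0,0]'

```text
time: 4.37
tool_pos: [0.5834, -0.1163, 0.1989]
ee_rot: [3.139, -0.008, 0.001]
wrist_force: [0.1, 0.3, 2.0]
width: 0.0007
finger_force: 0.0
```

Request:
move_arm --motion '[0,0,0,-0.28,0,0,0,0,0,0,0,0,0,0,0,0,0,0,0,0.15,0,0,0,0,0,0,0.04,0,0,0,0,0,0,0.03,0,0,0,0,0,0,0,0]'

```text
time: 4.87
tool_pos: [0.5535, -0.1158, 0.1715]
ee_rot: [3.141, 0.0, 0.001]
wrist_force: [-0.5, -0.6, 2.3]
width: 0.0004
finger_force: 1.0
```

Request:
move_arm --motion '[0,0,0,0,0,0.03,0,0,0,0,0,0,0.02,0,0,0,0,0,0,0.02,0,0,0,0,0,0,0,0]'

```text
time: 5.2
tool_pos: [0.5538, -0.1159, 0.1656]
ee_rot: [3.141, -0.002, 0.001]
wrist_force: [0.1, 0.2, 6.3]
width: 0.0005
finger_force: 2.9
```

Request:
move_arm --motion '[0,0,0,0,0,0.02,0,0,0,0,0,0,0.02,0,0,0,0,0,0,0.02,0,0,0,0,0,0,0,0,0,0,0,0,0,0,0]'

```text
time: 5.62
tool_pos: [0.5551, -0.1164, 0.1633]
ee_rot: [3.139, -0.007, 0.001]
wrist_force: [-2.2, 0.6, 13.6]
width: 0.0004
finger_force: 7.0
```

The pump is at its stop: 13.6 N at z = 0.163. I'll hold briefly, release straight up, and check the bottle.

Request:
move_arm --motion '[0,0,0,0,0,0.01,0,0,0,0,0,0,0,0,0,0,0,0,0,0,0,0,0,0,0,0,-0.05,0,0,0,0,0,0,-0.1,0,0,0,0,0,0,-0.2,0,0,0,0,0,0,-0.35,0,0,0,0,0,0,-0.35,0,0,0,0,0,0,0,0]'

```text
time: 6.37
tool_pos: [0.5561, -0.1165, 0.2707]
ee_rot: [3.137, -0.013, 0.001]
wrist_force: [0.2, -0.2, 2.4]
width: 0.0009
finger_force: 0.0
```

```bash
python3 - <<'E'
from h import *
import cv2
a=robot.snapshot("side")[:,:,::-1];b=cv2.imread("pics/side0.png")
g=lambda i:cv2.cvtColor(np.ascontiguousarray(i[220:248,272:304]),cv2.COLOR_BGR2HSV)
for i in(b,a):
    h=g(i);m=cv2.inRange(h,(80,90,40),(95,255,255));y,x=np.nonzero(m);print(x.mean()+272,y.mean()+220,len(x))
o=robot.get_obs();print(o["tool_pos"],o["ee_rot"],o["joint_positions"])
E
```

```text
289.46200607902733 233.47720364741642 329
289.29761904761904 233.50595238095238 336
[ 0.55538984 -0.11629347  0.26737913] [ 3.13875716e+00 -9.10722514e-03  1.14522153e-03] [-3.06355430e-01  1.15588624e-01  1.21833997e+00  5.54405977e-05
  1.79812579e+00  1.26332134e+00]
```

The bottle hasn't moved. Next I'll overlay the predicted brush axis on both views to check the grasp line.

```bash
python3 - <<'E'
from h import *
import cv2
m=np.array([.487,.1425,.079]);y=np.radians(-1.8);d=np.array([np.cos(y),np.sin(y),1])/2**.5;l=np.array([-np.sin(y),np.cos(y),0])
o=m+.065*d;print("origin",o)
n=np.array([-np.cos(y),-np.sin(y),1])/2**.5
out=[]
for cam,x0,y0,w,h,k in(("side",225,235,95,85,4.2),("top",195,175,50,75,4.7)):
    im=cv2.imread(f"pics/{cam}0.png")[y0:y0+h,x0:x0+w];im=cv2.resize(im,None,fx=k,fy=k,interpolation=cv2.INTER_CUBIC)
    q=lambda X:tuple(int(v) for v in ((px(cam,X)-[x0,y0]+.5)*k))
    for e in(-.009,.009):cv2.line(im,q(m+e*l),q(o+.06*d+e*l),(255,0,0),1)
    for e in(-.007,.007):cv2.line(im,q(m+e*n),q(o+.06*d+e*n),(0,0,255),1)
    cv2.circle(im,q(o),3,(0,255,0),-1);cv2.circle(im,q(o+.127*d),3,(0,255,0),-1);out.append(im)
H=max(i.shape[0] for i in out);cv2.imwrite("pics/ov.png",np.hstack([cv2.copyMakeBorder(i,0,H-i.shape[0],0,0,cv2.BORDER_CONSTANT) for i in out]))
E
```

```text
origin [0.53293926 0.1410563  0.12496194]
```

View pics/ov.png

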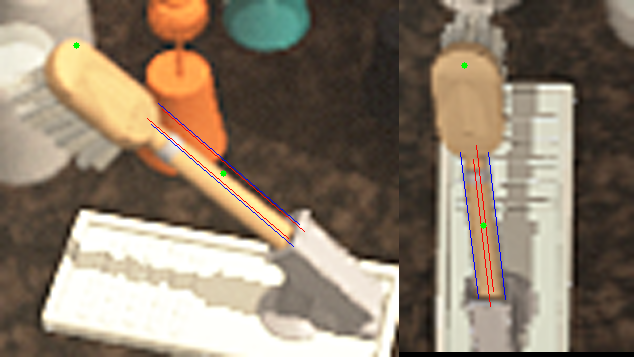

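The overlay puts the handle on the predicted line in the top view. In the side view it sits about 3 mm lower, as it rests low in the bore, with the grip point near side-crop (218,180). I'll approach with a 45° tilted tool.

Request:
move_arm --motion '[0,0,0,-0.094,-0.324,0,0.5,0,0,0,-0.094,-0.324,0,0.5,0,0,0,-0.094,-0.324,0,0.5,0,0,0,-0.094,-0.324,0,0.5,0,0,0,-0.094,-0.324,0,0.5,0,0,0,-0.094,-0.324,0,0.5,0,0,0,-0.094,-0.324,0,0.5,0,0,0,-0.094,-0.324,0,0.5,0,0,0.04,0,0,0,0.5,0,0.143,0,0,0,0,0.5,0,0.143,0,0,0,0,0.5,0,0.143,0,0,0,0,0.5]'

```text
time: 7.42
tool_pos: [0.4783, 0.1438, 0.2606]
ee_rot: [3.141, -0.339, -0.029]
wrist_force: [0.6, 0.0, -0.1]
width: 0.0467
finger_force: 0.0
```

Request:
move_arm --motion '[0,0.143,0,0,0,0,0.5,0,0.143,0,0,0,0,0.5,0,0.143,0,0,0,0,0.5,0,0.142,0,0,0,0,0.5,0,0,0,0,0,0,0.5,0,0,0,0,0,0,0.5,0,0,0,0,0,0,0.5]'

```text
time: 8.0
tool_pos: [0.4786, 0.1437, 0.2636]
ee_rot: [-3.141, -0.785, -0.03]
wrist_force: [0.0, -0.5, 0.8]
width: 0.0469
finger_force: 0.0
```

```bash
cat > to.py <<'E'
from h import *
from scipy.spatial.transform import Rotation as Ro
import sys
o=robot.get_obs();R=Ro.from_euler("xyz",o["ee_rot"]).as_matrix()
X=np.array([float(v) for v in sys.argv[1:4]])
print("R cols",R.T.round(3).tolist(),"q",o["joint_positions"].round(2),"tool shift (100mm)",(R.T@(X-o["tool_pos"])*10).round(3), o["tool_pos"].round(4))
E
python3 to.py .548 .141 .110
```

```text
R cols [[0.707, -0.022, 0.707], [-0.03, -1.0, -0.0], [0.707, -0.021, -0.707]] q [ 0.37 -0.56  1.98 -0.33  1.01  2.05] tool shift (100mm) [-0.595  0.006  1.577] [0.4786 0.1437 0.2636]
```

Request:
move_arm --motion '[0,0,0,-0.2,0,0,0.5,0,0,0,-0.2,0,0,0.5,0,0,0,-0.195,0.006,0.1,0.5,0,0,0,0,0,0.25,0.5,0,0,0,0,0,0.25,0.5,0,0,0,0,0,0.25,0.5,0,0,0,0,0,0.25,0.5,0,0,0,0,0,0.2,0.5,0,0,0,0,0,0.15,0.5,0,0,0,0,0,0.12,0.5,0,0,0,0,0,0,0.5,0,0,0,0,0,0,0.5]'

```text
time: 9.0
tool_pos: [0.549, 0.1402, 0.1105]
ee_rot: [-3.142, -0.785, -0.032]
wrist_force: [-0.3, 0.3, 0.7]
width: 0.0467
finger_force: 0.0
```

```bash
python3 to.py .548 .141 .110; python3 - <<'E'
from h import *
import cv2
k=[]
for c,x0,y0,w,h,z in(("side",225,225,105,95,3.8),("top",190,165,70,90,4)):
    a=robot.snapshot(c)[:,:,::-1];k.append(cv2.resize(np.ascontiguousarray(a[y0:y0+h,x0:x0+w]),None,fx=z,fy=z,interpolation=cv2.INTER_CUBIC)[:360])
cv2.imwrite("pics/gr.png",np.hstack(k))
E
```

```text
R cols [[0.707, -0.023, 0.707], [-0.032, -0.999, -0.0], [0.707, -0.023, -0.707]] q [ 0.29 -0.29  2.11 -0.41  0.59  2.15] tool shift (100mm) [-0.01  -0.007 -0.004] [0.549  0.1402 0.1105]
```

View pics/gr.png

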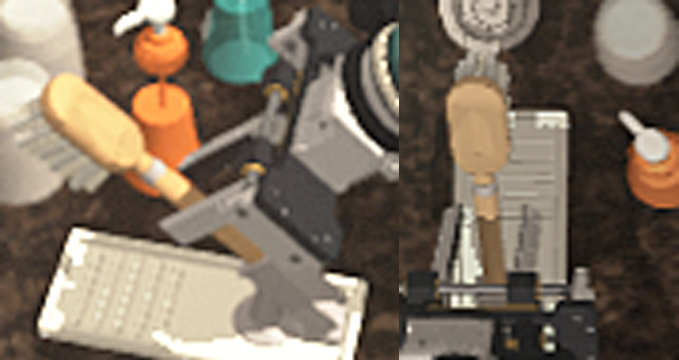

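The fingers straddle the handle, at side crop (205,210) and top crop (487,240). Closing now.

Request:
move_arm --motion '[0,0,0,0,0,0,0,0,0,0,0,0,0,0,0,0,0,0,0,0,0,0,0,0,0,0,0,0,0,0,0,0,0,0,0,0,0,0,0,0,0,0]'

```text
time: 9.6
tool_pos: [0.5469, 0.1411, 0.11]
ee_rot: [-3.14, -0.787, -0.032]
wrist_force: [1.0, 0.6, 1.1]
width: 0.0179
finger_force: 30.0
```

Request:
move_arm --motion '[0,0,0,0.05,0,0,0,0,0,0,0.1,0,0,0,0,0,0,0.1,0,0,0,0,0,0,0.1,0,0,0,0,0,0,0.1,0,0,0,0,0,0,0.15,0,0,0,0,0,0,0.15,0,0,0,0,0,0,0.15,0,0,0,0,0,0,0.1,0,0,0,0,0,0,0,0,0,0]'

```text
time: 10.43
tool_pos: [0.6202, 0.1384, 0.1841]
ee_rot: [-3.14, -0.791, -0.032]
wrist_force: [0.6, -0.4, -0.3]
width: 0.0178
finger_force: 29.9
```

```bash
python3 to.py .47 .141 .30
```

```text
R cols [[0.703, -0.022, 0.711], [-0.031, -1.0, -0.001], [0.711, -0.021, -0.703]] q [ 0.23 -0.2   1.89 -0.29  0.69  1.99] tool shift (100mm) [-0.232  0.02  -1.883] [0.6202 0.1384 0.1841]
```

Request:
move_arm --motion '[0,0,0,0,0,-0.25,0,0,0,0,0,0,-0.25,0,0,0,0,0,0,-0.25,0,0,0,0,0,0,-0.25,0,0,0,0,0,0,-0.25,0,0,-0.125,0,0,0,0,0,0,-0.125,0,0,0,0,0,0,-0.125,0,0,0,0,0,0,-0.125,0,0,0,0,0,0,-0.125,0,0,0,0,0,0,-0.125,0,0,0,0,0,0,-0.125,0,0,0,0,0]'

```text
time: 11.43
tool_pos: [0.5291, 0.1411, 0.2692]
ee_rot: [-3.142, -0.095, -0.03]
wrist_force: [0.6, 0.6, -1.0]
width: 0.0179
finger_force: 29.9
```

Request:
move_arm --motion '[0,-0.125,0,0,0,0,0,0,0,0,0,0,0,0,0,0,0,0,0,0,0]'

```text
time: 11.68
tool_pos: [0.5299, 0.1408, 0.2662]
ee_rot: [3.14, 0.002, -0.031]
wrist_force: [-1.1, 0.8, -1.0]
width: 0.0179
finger_force: 29.9
```

```bash
python3 to.py .4655 -.25 .27
```

```text
R cols [[1.0, -0.031, -0.002], [-0.031, -1.0, 0.001], [-0.002, -0.001, -1.0]] q [ 0.16  0.08  1.26 -0.    1.8   1.76] tool shift (100mm) [-0.521  3.927 -0.032] [0.5299 0.1408 0.2662]
```

Request:
move_arm --motion '[0,0,0,-0.045,0.2,0,0,0,0,0,-0.045,0.33,0,0,0,0,0,-0.045,0.35,0,0,0,0,0,-0.045,0.35,0,0,0,0,0,-0.045,0.35,0,0,0,0,0,-0.045,0.35,0,0,0,0,0,-0.045,0.35,0,0,0,0,0,-0.045,0.35,0,0,0,0,0,-0.045,0.35,0,0,0,0,0,-0.045,0.35,0,0,0,0,0,-0.045,0.33,0,0,0,0,0,-0.026,0.267,0,0]'

```text
time: 12.68
tool_pos: [0.4633, -0.251, 0.2696]
ee_rot: [3.138, -0.003, -0.031]
wrist_force: [0.5, -0.5, -1.0]
width: 0.0177
finger_force: 29.9
```

Request:
move_arm --motion '[0,0,0,0,0,0.2,0,0,0,0,0,0,0.15,0,0,0,0,0,0,0,0,0,0,0,0,0,0,0,0,0,0,0,0,0,0]'

```text
time: 13.1
tool_pos: [0.465, -0.2491, 0.2351]
ee_rot: [3.14, -0.003, -0.029]
wrist_force: [-1.0, -0.1, -0.4]
width: 0.0178
finger_force: 29.9
```

```bash
python3 - <<'E'
from h import *
import cv2
k=[]
for c,x0,y0,w,h,z in(("side",235,110,120,140,3),("top",270,160,120,140,3)):
    a=robot.snapshot(c)[:,:,::-1];cv2.imwrite(f"pics/fin_{c}.png",a);k.append(cv2.resize(np.ascontiguousarray(a[y0:y0+h,x0:x0+w]),None,fx=z,fy=z,interpolation=cv2.INTER_CUBIC))
cv2.imwrite("pics/fin.png",np.hstack(k))
o=robot.get_obs();print(o["tool_pos"],o["ee_rot"])
E
```

```text
[ 0.46552375 -0.24941137  0.23543219] [ 3.13931665 -0.00315815 -0.02935002]
```

View pics/fin.png

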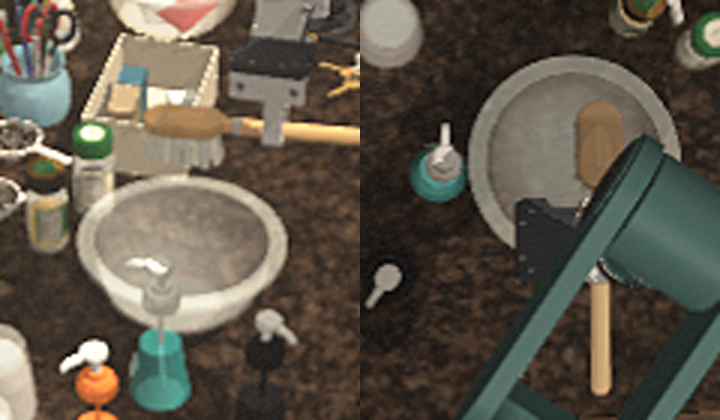

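```bash
python3 - <<'E'
from h import *
S=lambda a,b:(235+a/3,110+b/3)
T=lambda a,b:(270+(a-360)/3,160+b/3)
print("tip",tri(S(146,121),T(600,101)),"end(top,z.25)",onz("top",T(601,392),.25))
for p in((150,121),(237,127),(270,129),(355,133)):
    # intersect side ray with brush's vertical plane y=-.25-.03*(x-.4655)
    o,r=ray("side",*S(*p));n=np.array([.03,1,0]);k=(n@np.array([.4655,-.25,0])-n@o)/(n@r);print((o+k*r).round(4))
for x in(.4655,):
    print(px("side",(.5535,-.2525,.214)),px("top",(.5535,-.2525,.26)), "seen bristles side",S(190,160),"head top",T(600,140))
E
```

```text
tip (array([ 0.596 , -0.2577,  0.2326]), [np.float64(1.3), np.float64(1.3)]) end(top,z.25) [ 0.3316 -0.247   0.25  ]
[ 0.5899 -0.2537  0.2359]
[ 0.5025 -0.2511  0.2424]
[ 0.4699 -0.2501  0.2451]
[ 0.3876 -0.2477  0.2533]
[296.8 158. ] [350.4 208.5] seen bristles side (298.3333333333333, 163.33333333333334) head top (350.0, 206.66666666666666)
```

The brush is over the bowl, but the side view suggests its head droops about 5°. I'll measure this more precisely from the handle's centreline.

```bash
cat > lev.py <<'E'
from h import *
import cv2,sys
from scipy.spatial.transform import Rotation as Ro
from scipy.optimize import least_squares
im=cv2.imread(sys.argv[1]);o=robot.get_obs()
hsv=cv2.cvtColor(im,cv2.COLOR_BGR2HSV)
R=Ro.from_euler("xyz",o["ee_rot"]).as_matrix();g=o["tool_pos"]-.0188*R[:,2];ax=R[:,0];ax=np.array([ax[0],ax[1],0])/np.hypot(*ax[:2])
P=[]
for x in np.r_[-.13:-.03:.004]:
    u,v=px("side",g+x*ax);u=int(u);col=hsv[int(v)-14:int(v)+14,u].astype(int)
    m=(col[:,0]>8)&(col[:,0]<24)&(col[:,1]>60)&(col[:,2]>140)
    if 3<=m.sum()<=11:P.append((u,np.nonzero(m)[0].mean()+int(v)-14,m.sum()))
P=np.array(sorted(set(P)));print(len(P),P[[0,-1]])
def f(p):
    a,b=[px("side",g+x*(ax*np.cos(p[0])+[0,0,np.sin(p[0])])+[0,0,p[1]]) for x in(-.13,0)]
    return a[1]+(P[:,0]-a[0])*(b[1]-a[1])/(b[0]-a[0])-P[:,1]
import h;h_px=px
c=C["side"]
def px(n,X):
    q=c["R"]@np.array(X)+c["t"];s=q[:2]/q[2];s=s*(1+c["k1"]*(s@s));return s*c["fx"]+[c["cx"],c["cy"]]
r=least_squares(f,[0,0],loss="soft_l1",f_scale=.5,x_scale=[.01,.001]);print("pitch deg (head up +)",np.degrees(r.x[0]),"dz",r.x[1],"rms",np.sqrt(np.mean(r.fun**2)),"grasp",g)
E
python3 lev.py pics/fin_side.png
```

```text
25 [[338.  153.5   6. ]
 [371.  156.8   5. ]]
pitch deg (head up +) -1.708672703016857 dz -0.00382693089873413 rms 1.5641101688073635 grasp [ 0.46546566 -0.24936686  0.25423205]
```

```bash
sed -i 's/^P=np.array.*/P=np.array(sorted(set(P)));print(P.round(1).tolist())/' lev.py; python3 lev.py pics/fin_side.png; python3 - <<'E'
import cv2,numpy as np
a=cv2.imread("pics/fin_side.png")[120:180,270:390];cv2.imwrite("pics/hz.png",cv2.resize(a,None,fx=6.5,fy=6.5,interpolation=cv2.INTER_CUBIC))
E
```

```text
[[338.0, 153.5, 6.0], [339.0, 153.5, 6.0], [341.0, 153.5, 6.0], [342.0, 154.0, 5.0], [343.0, 154.0, 5.0], [345.0, 150.1, 7.0], [346.0, 149.7, 6.0], [347.0, 149.3, 6.0], [349.0, 152.2, 6.0], [350.0, 152.3, 7.0], [352.0, 154.5, 6.0], [353.0, 154.5, 6.0], [354.0, 155.0, 5.0], [356.0, 155.0, 5.0], [357.0, 155.2, 4.0], [358.0, 155.0, 5.0], [360.0, 155.8, 5.0], [361.0, 155.5, 6.0], [363.0, 155.5, 6.0], [364.0, 155.5, 6.0], [365.0, 156.0, 5.0], [367.0, 156.0, 5.0], [368.0, 156.0, 5.0], [370.0, 156.2, 4.0], [371.0, 156.8, 5.0]]
pitch deg (head up +) -1.708672703016857 dz -0.00382693089873413 rms 1.5641101688073635 grasp [ 0.46546566 -0.24936686  0.25423205]
```

View pics/hz.png

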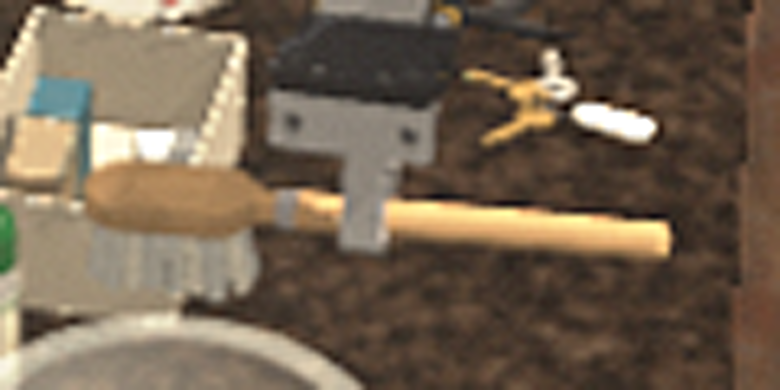

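```bash
sed -i 's/^P=np.array.*/P=np.array([p for p in sorted(set(P)) if not 344<p[0]<351]+[(270+287\/6.5,120+207\/6.5,0)])/' lev.py; python3 lev.py pics/fin_side.png
```

```text
pitch deg (head up +) -3.0789160898523 dz -0.0064925594765855126 rms 0.2124755117187265 grasp [ 0.46546566 -0.24936686  0.25423205]
```

Request:
move_arm --motion '[0,0.075,0,0,0,0,0,0,0,0,0,0,0,0,0,0,0,0,0,0,0,0,0,0,0,0,0,0]'

```text
time: 13.53
tool_pos: [0.4653, -0.2497, 0.2343]
ee_rot: [3.141, -0.059, -0.03]
wrist_force: [0.2, 0.5, -2.3]
width: 0.0182
finger_force: 29.9
```

```bash
python3 - <<'E'
from h import *
import cv2
for c in("side","top"):cv2.imwrite(f"pics/f2_{c}.png",robot.snapshot(c)[:,:,::-1])
E
sed -i 's/+\[(270.*\])/)/;s/P=np.array(\[p for p in sorted(set(P)) if not 344<p\[0\]<351\])*/P=np.array([p for p in sorted(set(P)) if not 344<p[0]<351])/' lev.py
sed -i "s/^ax=.*//" lev.py; for f in fin f2; do python3 lev.py pics/${f}_side.png;done; grep -n "^P=" lev.py
python3 - <<'E'
import cv2,numpy as np
from h import *
# wood mask of head, side & top, in both views
for c,(x0,x1,y0,y1) in(("side",(280,314,140,165)),("top",(335,362,185,222))):
    im=cv2.imread(f"pics/f2_{c}.png");h=cv2.cvtColor(im,cv2.COLOR_BGR2HSV)[y0:y1,x0:x1]
    m=cv2.inRange(h,(8,90,80),(22,255,255));n,l,s,ce=cv2.connectedComponentsWithStats(m);i=1+s[1:,4].argmax();print(c,s[i]+[x0,y0,0,0,0],ce[i]+[x0,y0])
E
```

```text
pitch deg (head up +) -2.104764609605242 dz -0.003456645057945397 rms 0.48950582617660765 grasp [ 0.46430743 -0.24970425  0.25256799]
pitch deg (head up +) 0.9883800983598602 dz -0.004479976676000649 rms 0.5287333249217114 grasp [ 0.46430743 -0.24970425  0.25256799]
8:P=[]
13:P=np.array([p for p in sorted(set(P)) if not 344<p[0]<351])
side [283 143  30  13 293] [297.06825939 148.84641638]
top [342 194  16  28 393] [349.84732824 207.7735369 ]
```

Request:
move_arm --motion '[0,0,0,0,0,0,0,0,0,0,0,0,0,0,0,0,0,0,0,0,0,0,0,0,0,0,0,0]'

```text
time: 13.97
tool_pos: [0.4651, -0.2497, 0.2334]
ee_rot: [-3.142, -0.059, -0.03]
wrist_force: [0.4, -0.5, -1.1]
width: 0.0175
finger_force: 29.9
```

```bash
python3 -c "
from bench import robot
print(robot.close_job())"
```

```text
the job is handed in; nothing more can be done
None
```

I handed the job in at about 14 s with the pump pressed to its stop (bottle and bowl left in place) and the brush held level to about 1°, bristles down over the bowl's middle, roughly 110 mm above the rim, but I can't confirm the soap went into the bowl: in both cameras the spout pointed along the rim, not over the bowl as the text says, and I pressed it without turning the bottle, as told to leave it standing.

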